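Brush stray plums off a dosing gate, then hold its shutter half open

TASK

Pick up the brush and with it, not with the fingers, sweep the three plums off the bed of the dosing gate into the catch trough at its end, before you open the shutter. Lay the brush down on the table, clear of the gate. Then take the shutter by its post, slide it open against its spring to half of its travel (its front edge at the middle mark on the rail) and finish the job still holding it there; leave the other things around where they are.

Things in the scene. Friction and masses are not known exactly. Their poses are not given: they have to be found in the camera images.
- gate: Dosing gate, fixed: low grey bed, x -95 to +115 mm, 160 wide, top 60 mm above the table. Origin at table height on the channel's centreline; x along the channel, the way the shutter opens, to the trough. Side rails 8 mm above the bed at y = +-55 to 66 mm: channel 110 wide. Plums lie at x 45 to 100 mm. Steel spring tube and spring outside the -y rail, y -70 to -90 mm, 81 mm above the table.
- trough_mid (a point): Middle of the inner floor of the catch trough that joins the +x end of the gate's bed (at gate x = 136 mm, y = 0, 26 mm above the table). Inside: gate x 115 to 157 mm, y +-63 mm; its outer walls stand 76 mm above the table, its bed side is the bed's end, 60 mm high.
- shutter (a joint): Shutter's travel in m: 0 shut, 0.070 fully open, along the gate's +x. A spring shuts it: 2.5 N when shut, 1 N more per 10 mm (6 N at half), so it slides back if let go. Steel plate on the bed between the rails, 85 mm long, top 64 mm above the table, over a window in the bed; its front edge is at gate x = 0 when shut.
- half_mark (a point): The thicker, middle one of three dark marks across the top of the gate's +y rail, at gate x = 35 mm, y = 60 mm, 68 mm above the table. The shutter's front edge is level with it at half travel. The outer marks, at x = 0 and 70 mm, are shut and fully open.
- shutter_post (a point): On the axis of the shutter's upright black round post, 26 mm above the shutter plate, 90 mm above the table. Post 22 mm in diameter, top 110 mm above the table; flange at its foot 32 mm wide, 5 mm high. At gate x = -45 mm, y = 0 when shut; moves with the shutter.
- brush: Loose wooden block brush, about 130 g, standing on its bristles. Origin at the middle of their underside; x along its length, z up. Stiff bristles 90 x 26 mm, 28 high; above them a block 94 x 32 mm up to 42 mm; on it along x a ridge handle 70 mm long, 18 thick, from 42 to 82 mm above the origin. The same turned half round.
- brush_grip (a point): Middle of the brush's ridge handle, 64 mm above the bristles' underside; grip it across the brush's y (18 mm).
- plum1: One of three loose plums, a dark red ball about 21 mm across, 12 g, at the start on the bed of the gate. Origin at the middle of its underside at the start; it may roll.
- plum2: One of three loose plums, a dark red ball about 21 mm across, 12 g, at the start on the bed of the gate. Origin at the middle of its underside at the start; it may roll.
- plum3: One of three loose plums, a dark red ball about 21 mm across, 12 g, at the start on the bed of the gate. Origin at the middle of its underside at the start; it may roll.
- lidded_cup: Bystander: clear lidded cup of plums, 113 mm across, 52 mm high, standing behind the washing tub. Origin under its centre.
- tape_roll: Bystander: roll of tape lying flat, 83 mm across, 24 mm high, behind the washing tub. Origin under its centre.
- marker_black: Bystander: black and white marker pen, 130 mm long, 17 mm thick, lying by the table's left edge near the brush. Origin under its centre.

How it is judged:
On the way:
1. all three plums lie in the catch trough, the brush in the gripper, the shutter still shut (x of plum1 in the frame of gate between 0.108 and 0.165 m and y of plum1 in the frame of gate between -0.07 and 0.07 m and z of each of plum1, plum2, plum3 in the frame of gate below 0.057 m and x of plum2 in the frame of gate between 0.108 and 0.165 m and y of plum2 in the frame of gate between -0.07 and 0.07 m and x of plum3 in the frame of gate between 0.108 and 0.165 m and y of plum3 in the frame of gate between -0.07 and 0.07 m and contact force between the fingers and brush above 0.5 N and value of joint shutter below 0.015 m), for 0.2 s.
At the end, for the whole second after the job is handed in: The fingers hold the shutter against its spring at 28 to 42 mm of its 70 mm travel (half is 35), pressing on it with more than 2 N; all three plums lie in the catch trough; the brush lies at rest on the table, out of the gripper and not touching the gate (value of joint shutter between 0.028 and 0.042 m and contact force between the fingers and gate above 2 N and x of plum1 in the frame of gate between 0.108 and 0.165 m and y of plum1 in the frame of gate between -0.07 and 0.07 m and z of each of plum1, plum2, plum3 in the frame of gate below 0.057 m and x of plum2 in the frame of gate between 0.108 and 0.165 m and y of plum2 in the frame of gate between -0.07 and 0.07 m and x of plum3 in the frame of gate between 0.108 and 0.165 m and y of plum3 in the frame of gate between -0.07 and 0.07 m and height (world z) of brush between -0.02 and 0.04 m and linear speed of brush below 0.02 m/s and contact force between brush and gate below 0.05 N and contact force between the fingers and brush below 0.05 N); the arm keeps its last pose, push and grip.
It fails at once if the fingers touch a plum (contact force between the fingers and plum1 above 0.3 N or contact force between the fingers and plum2 above 0.3 N or contact force between the fingers and plum3 above 0.3 N).
It fails at once if the shutter is opened (beyond 15 mm) while a plum is not yet in the trough (value of joint shutter above 0.015 m and not (x of plum1 in the frame of gate between 0.108 and 0.165 m and y of plum1 in the frame of gate between -0.07 and 0.07 m and z of each of plum1, plum2, plum3 in the frame of gate below 0.057 m and x of plum2 in the frame of gate between 0.108 and 0.165 m and y of plum2 in the frame of gate between -0.07 and 0.07 m and x of plum3 in the frame of gate between 0.108 and 0.165 m and y of plum3 in the frame of gate between -0.07 and 0.07 m)).
It fails at once if a bystander (cup, tape roll, marker) is moved more than 30 mm (distance of any of lidded_cup, tape_roll, marker_black from where it was at the start of the episode above 0.03 m).
It also fails if it takes over 51 s, if anything falls off the work surface, if the arm or the gripper's body presses on something with over 40 N, if the wrist force passes 120 N, or if a joint passes its speed limit or range.

ROBOT

A 6-joint arm with a two-finger parallel gripper is mounted at the origin on the work surface; the furniture and walls round the work are solid. World frame = base frame: x ahead of the robot, y to its left, z up, the work surface at z = 0. Lengths are in m, angles in rad, forces in N, time in s.
With the tool pointing down it reaches from about 0.225 to 0.875 m from the base axis. Payload 3.4 kg.
Tool frame: the origin (TCP) lies on the centre line of the jaws, within the pads' length; the fingertips stand 11 mm ahead of it and the grasp point (between the pads) lies 8 mm behind it; x points along the fingers, y is the direction in which the jaws open and shut, and the axes are right-handed (so a half turn about x gives the same grasp; the last joint's range is limited). The gripper opens to 85 mm and grips with 20 to 120 N. Pads are 22 mm wide; open, the fingers measure 114 mm over their backs; the gripper's body (76 mm by 85 mm) begins 54 mm behind the grasp point. The pads swing forward as they close: fully open they stand 13 mm farther back than shut.
Start: joints at [0.993, 0.276, 1.505, -0, 1.361, -0.121], TCP at [0.254, 0.516, 0.242] pointing down, gripper open.
Joint ranges: [-2.89, 2.89], [-0.75, 2.08], [0.22, 2.7], [-1.18, 4.32], [0.11, 2.71], [-2.7, 2.7]. Speed limits (rad/s): [2.57, 2.57, 3.14, 3.14, 3.14, 3.14].

INTERFACE

Orientations are given as a unit quaternion [w, x, y, z].
In Python, from workcell import r gives the robot as it stands.
- The arm moves only by the tool servo_tool, never from a script. Its argument "plan" is a list of rows, each a list of 3 entries, a list of its own where there are three numbers: the shift along the world's x, y, z in m, then the turn about the world's z in rad, then the closure, from -1 (fully open) to 1 (shut), so that 0 is half open. A call has 1 to 10 rows; each row shifts and turns the commanded pose from where the row before left it; what a row does not reach is not made up. A row lasts 1/10 s, in which the tool goes at most 50 mm and 8.59 degrees, less where a joint would pass 70% of its speed; a pose out of reach is approached as far as the arm can. A call with a gripper value outside its range is refused whole. The fingers move at their own pace and stop on an object; "force" is the grip in N (left out, the last holds). Time passes only in rows, so rows that do not move let the fingers close. It gives the time, the measured TCP pose, the force and the opening at its end, in the units of the state.
- r.sense(): the state, without advancing time (a new reading comes with each control period).
- r.capture(name): name is "scene" or "top"; returns a dict with "frame" (420x560x3 uint8, blue, green, red), "K" (3x3 intrinsics, pixels), "dist_coeffs" ([k1, k2, p1, p2, k3] as OpenCV has them; the pictures are not rectified), "R" (3x3) and "t" (3): a world point X has camera coordinates R X + t. Camera axes: x right, y down, z forward; pixel columns grow to the right and rows downward; lengths in m; the calibration is good to about 2 mm. A picture is of the moment at which its call begins. There is no depth.
- r.hand_in(): hands the job in, once; it reports no verdict.
The state is a dict: "time_s": time; "joints": joint angles; "qvel": joint speeds; "effort": joint torques, N m; "tcp_pos": TCP position; "tcp_rot": TCP orientation; "wrist_force": force on the tool from outside, world axes, zero at the start; "ft_torque": the same for the moment, N m; "opening": finger opening in m.
Only numpy, scipy, OpenCV 4.12 (cv2) and the standard library are available. Lean on these libraries where they do the work, as an engineer would, in place of code of your own. Each camera call takes 0.05 s, during which the arm holds its last target.

## Working session

There is one attempt and no reset: what is moved stays moved. The work goes in short steps, Python scripts to look and compute and a tool call to move; the robot and the scene stay as the last step left them, time stands still between calls to the robot, and variables do not carry over. Pictures are saved under pics/ and viewed, and the job is handed in when it is done.

Besides the shell and the picture viewer there is one more tool, called after "Call:" as name(argument=value, ...) on one line, values as JSON. servo_tool: Moves the arm, as the interface text tells. Its arguments: {"type":"object","properties":{"plan":{"type":"array"},"force":{"type":"number"}},"required":["plan"]}

```bash
mkdir -p pics && ls
python3 - <<'E'
from workcell import r
import cv2
for n in("scene","top"):
    c=r.capture(n); cv2.imwrite(f"pics/{n}0.png",c["frame"]); print(n,c["K"],c["dist_coeffs"],c["R"],c["t"])
s=r.sense(); print(s)
E
```

```text
pics
scene [[511.34601897   0.         281.9467439 ]
 [  0.         511.34601897 200.02042456]
 [  0.           0.           1.        ]] [0.05897049 0.         0.         0.         0.        ] [[-0.99853426 -0.05396275 -0.00416566]
 [-0.02422908  0.51450565 -0.85714461]
 [ 0.04839714 -0.85578733 -0.51505899]] [0.55290655 0.0541946  1.25180705]
top [[498.00610916   0.         273.89690716]
 [  0.         498.00610916 218.73197597]
 [  0.           0.           1.        ]] [0.01038596 0.         0.         0.         0.        ] [[ 0.01982679 -0.99980263  0.0012642 ]
 [-0.99177752 -0.01982751 -0.12642873]
 [ 0.12642884  0.00125287 -0.99197489]] [0.03970447 0.5515317  1.23017934]
{'time_s': 0.1, 'joints': array([ 9.93018429e-01,  2.76506582e-01,  1.50602841e+00,  5.90010362e-06,
        1.36070781e+00, -1.20987445e-01]), 'qvel': array([-0.00039354, -0.00234804, -0.00250941, -0.00172199, -0.00050354,
       -0.00110112]), 'effort': array([ 6.92891444e-04, -4.17693830e+01, -2.46405065e+01, -5.10343341e-06,
        5.85298476e-03,  1.09282473e-05]), 'tcp_pos': array([0.25335407, 0.5156534 , 0.24153184]), 'tcp_rot': array([ 0.68854196,  0.15955228,  0.68894522, -0.16064722]), 'wrist_force': array([-0.33367715,  0.73578887, -0.02297245]), 'ft_torque': array([0.00667297, 0.10269559, 0.01075917]), 'opening': 0.08551054067678202}
```

View pics/scene0.png

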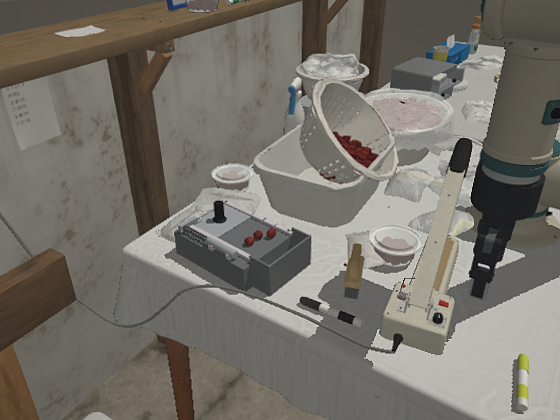

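View pics/top0.png

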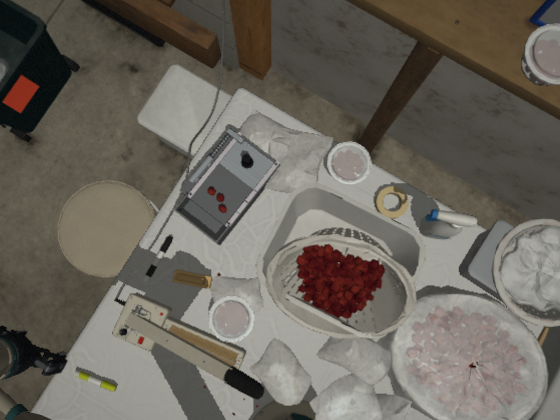

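The scene view shows the gate at about (245,245), the brush at (354,270) and the marker at (330,311). The top view shows the gate at about (228,185), the plums at (216,198) and the brush at (192,279). I'll enlarge both.

```bash
cat > h.py <<'E'
import numpy as np, cv2
from workcell import r
def ray(c,u,v,z):
    p=cv2.undistortPoints(np.array([[[u,v]]],float),c["K"],np.array(c["dist_coeffs"]))[0,0]
    R=np.array(c["R"]);t=np.array(c["t"]); o=-R.T@t; d=R.T@np.array([p[0],p[1],1]); return o+d*(z-o[2])/d[2]
def proj(c,X):
    R=np.array(c["R"]);rv=cv2.Rodrigues(R)[0]
    return cv2.projectPoints(np.array(X,float).reshape(-1,3),rv,np.array(c["t"],float),c["K"],np.array(c["dist_coeffs"]))[0][:,0]
def crop(c,name,x0,y0,w,h,s,draw=[]):
    im=cv2.resize(c["frame"][y0:y0+h,x0:x0+w],None,fx=s,fy=s,interpolation=cv2.INTER_CUBIC)
    for u,v in draw: cv2.circle(im,(int((u-x0+.5)*s),int((v-y0+.5)*s)),2,(0,255,0),-1)
    for k in range(0,w,20): cv2.putText(im,str(x0+k),(int((k+.5)*s),8),0,.33,(0,255,255),1)
    for k in range(0,h,20): cv2.putText(im,str(y0+k),(0,int((k+.5)*s)+4),0,.33,(0,255,255),1)
    cv2.imwrite("pics/"+name,im)
E
python3 - <<'E'
from h import *
c=r.capture("top"); crop(c,"t1.png",165,115,125,100,6); crop(c,"t1b.png",110,205,130,95,6)
c=r.capture("scene"); crop(c,"s1.png",165,190,155,110,5)
crop(c,"s1b.png",290,230,100,100,6)
E
```

```text
(no output)
```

View pics/t1.png

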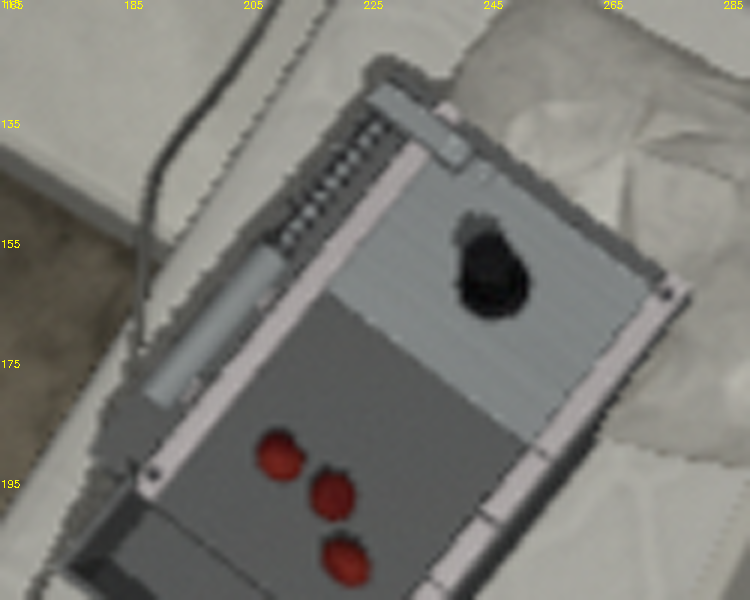

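View pics/t1b.png

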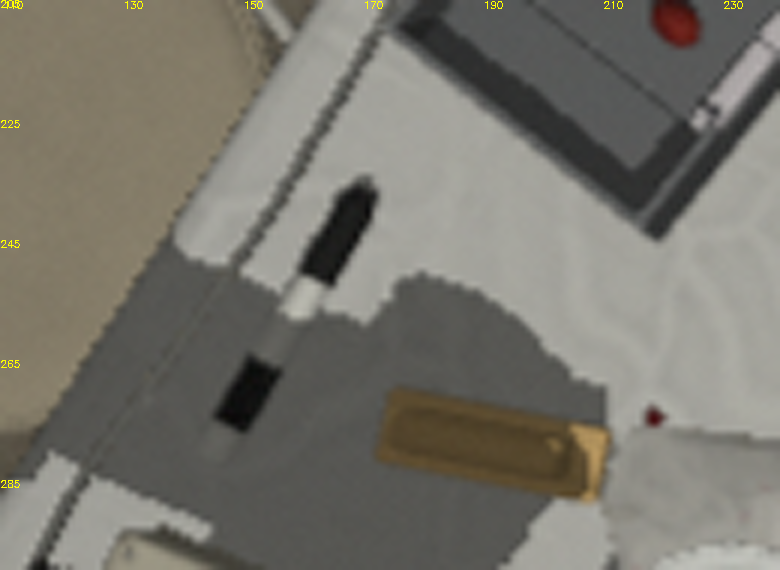

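View pics/s1.png

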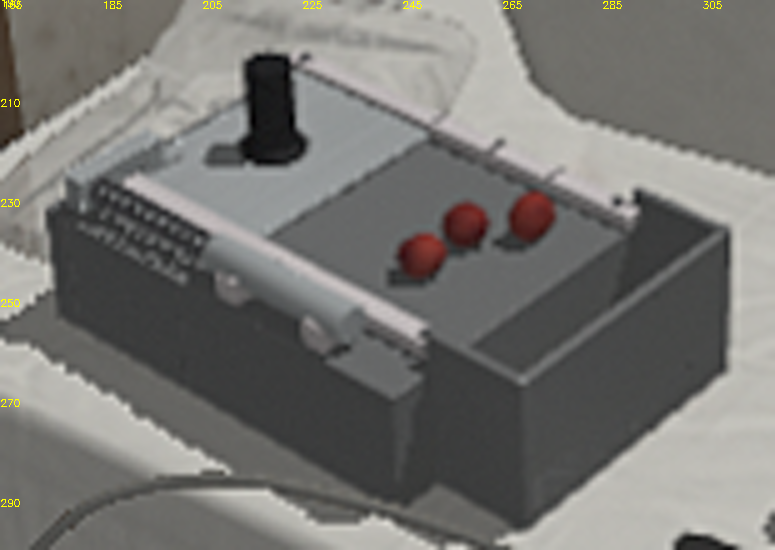

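View pics/s1b.png

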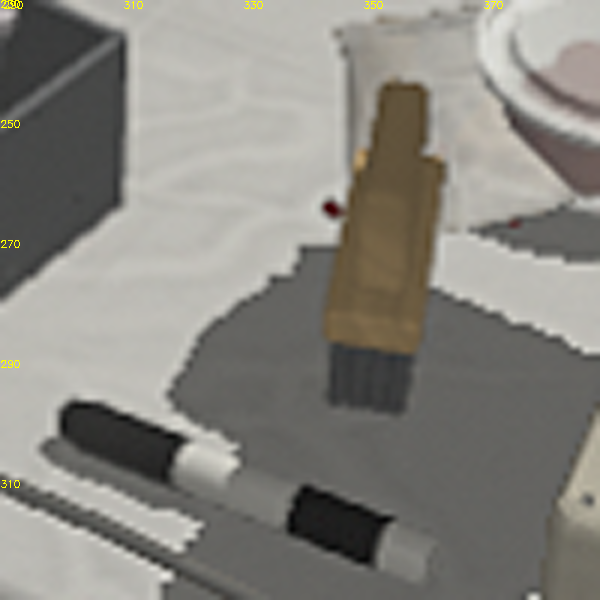

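The crops show these gate points, in crop pixels. In the top view, the rail marks are at about (540,449), (489,518) and (436,585), and the shutter front corners are at (328,291) and (524,440). In the scene view, the marks are at (435,125), (495,148) and (553,178). The top view also gives the brush block corners. I'll fit poses to these.

```bash
cat > fit.py <<'E'
from h import *
from scipy.optimize import least_squares
T=r.capture("top");S=r.capture("scene")
f=lambda x0,y0,s,p:np.array([x0+p[0]/s-.5,y0+p[1]/s-.5])
G=[]
for p,X in [((540,449),(0,.0605,.068)),((489,518),(.035,.0605,.068)),((436,585),(.07,.0605,.068)),((328,291),(0,-.055,.064)),((524,440),(0,.055,.064)),((270,598),None),((493,255),None)]:
    if X: G.append((T,f(165,115,6,p),X))
for p,X in [((435,125),(0,.0605,.068)),((495,148),(.035,.0605,.068)),((553,178),(.07,.0605,.068)),((272,236),(0,-.055,.064)),((432,138),(0,.055,.064)),((268,62),(-.045,0,.110))]:
    G.append((S,f(165,190,5,p),X))
def tf(q,X):
    x,y,a=q; X=np.array(X); return np.array([x+np.cos(a)*X[0]-np.sin(a)*X[1],y+np.sin(a)*X[0]+np.cos(a)*X[1],X[2]])
def res(q,L): return np.concatenate([proj(c,tf(q,X))[0]-uv for c,uv,X in L])
o=ray(T,220,175,.064)
best=min((least_squares(res,[o[0],o[1],a],args=(G,),loss="soft_l1") for a in np.arange(-3,3.2,.7)),key=lambda s:s.cost)
print("gate",best.x,best.cost); print(res(best.x,G).reshape(-1,2).round(1))
g=best.x
# brush
B=[(T,f(110,205,6,p),X) for p,X in [((392,388),(-.047,.016,.042)),((608,430),(.047,.016,.042)),((595,500),(.047,-.016,.042)),((376,460),(-.047,-.016,.042))]]
o=ray(T,192,279,.042)
bb=min((least_squares(res,[o[0],o[1],a],args=(B,)) for a in np.arange(-3,3.2,.7)),key=lambda s:s.cost)
print("brush",bb.x,bb.cost);print(res(bb.x,B).reshape(-1,2).round(1))
np.save("g.npy",g);np.save("b.npy",bb.x)
for p in [(280,456),(332,496),(345,562)]:
    w=ray(T,*f(165,115,6,p),.0705); a=g[2]; d=w[:2]-g[:2]
    print("plum T",w.round(3),(np.cos(a)*d[0]+np.sin(a)*d[1]).round(4),(-np.sin(a)*d[0]+np.cos(a)*d[1]).round(4))
for p in [(420,257),(466,225),(532,217)]:
    w=ray(S,*f(165,190,5,p),.0705); a=g[2]; d=w[:2]-g[:2]
    print("plum S",w.round(3),(np.cos(a)*d[0]+np.sin(a)*d[1]).round(4),(-np.sin(a)*d[0]+np.cos(a)*d[1]).round(4))
pts=[tf(g,(x,y,z)) for x,y,z in [(-.095,-.055,.068),(-.095,.066,.068),(.115,.055,.068),(.115,-.066,.068),(.157,.063,.076),(.157,-.063,.076),(-.045,0,.11),(0,.055,.064),(0,-.055,.064)]]
bp=[tf(bb.x,(sx*.047,sy*.016,.042)) for sx in(-1,1) for sy in(-1,1)]+[tf(bb.x,(sx*.035,sy*.009,.082)) for sx in(-1,1) for sy in(-1,1)]+[tf(bb.x,(sx*.045,sy*.013,0)) for sx in(-1,1) for sy in(-1,1)]
crop(T,"t2.png",110,115,180,190,3,np.vstack([proj(T,pts),proj(T,bp)]))
crop(S,"s2.png",165,190,220,110,3,np.vstack([proj(S,pts),proj(S,bp)]))
mk=[ray(T,*f(110,205,6,p),.012) for p in[(365,190),(222,450)]];print("marker",mk)
E
python3 fit.py
```

```text
gate [0.65289422 0.14793964 2.49805814] 7.337213284876819
[[ 0.3  1.1]
 [ 0.1  0.5]
 [ 0.2  0.3]
 [-0.3 -0.1]
 [ 1.3  1.5]
 [ 0.3 -0.3]
 [-0.2  0.5]
 [ 0.1  0. ]
 [-4.1  1.7]
 [-0.7 -0.4]
 [-0.7  0.6]]
brush [ 0.39569334  0.25225137 -1.73569081] 0.8001818628055347
[[-0.4 -0.4]
 [ 0.6 -0.5]
 [ 0.2  0.6]
 [-0.4  0.3]]
plum T [0.614 0.208 0.07 ] 0.0673 -0.0245
plum T [0.597 0.186 0.07 ] 0.0672 0.003
plum T [0.57 0.18 0.07] 0.0854 0.0245
plum S [0.612 0.207 0.07 ] 0.0679 -0.0227
plum S [0.595 0.183 0.07 ] 0.067 0.0068
plum S [0.568 0.175 0.07 ] 0.0847 0.0292
marker [array([0.50300918, 0.31628776, 0.012     ]), array([0.39124055, 0.37170469, 0.012     ])]
```

View pics/t2.png

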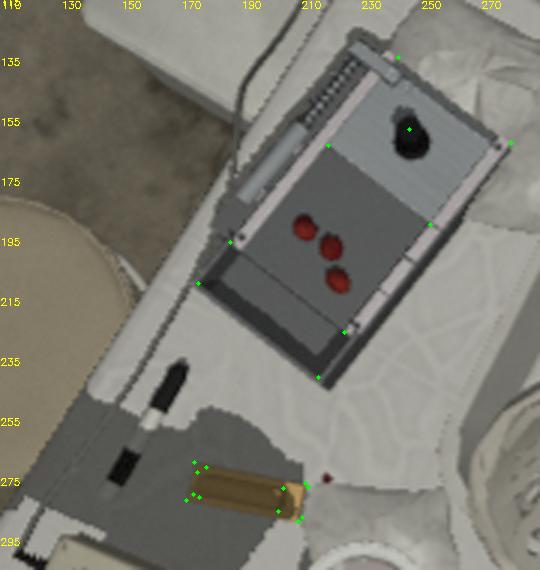

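View pics/s2.png

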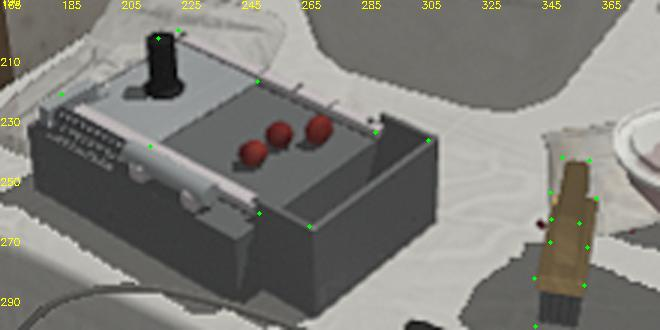

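Two fixes to the fit. The scene view's (0,-55) corner is hidden by the rail, so I'll drop it. The brush needs a joint fit with scene points.

```bash
python3 - <<'E'
s=open('fit.py').read()
s=s.replace("((272,236),(0,-.055,.064)),((432,138)","((432,138)")
s=s.replace("o=ray(T,192,279,.042)","""B+=[(S,f(290,230,6,p),X) for p,X in [((330,405),(-.045,.013,0)),((405,413),(-.045,-.013,0)),((330,346),(-.047,.016,.028)),((415,354),(-.047,-.016,.028)),((382,85),(.035,.009,.082)),((427,88),(.035,-.009,.082)),((443,160),(.047,-.016,.042))]]
o=ray(T,192,279,.042)""").replace("args=(B,)","args=(B,),loss='soft_l1'")
# trough outer corners
open('fit.py','w').write(s)
E
python3 fit.py
```

```text
gate [ 0.65327261  0.14819124 -3.78696924] 3.057230104510702
[[ 0.2  1. ]
 [-0.   0.4]
 [-0.   0.2]
 [-0.4 -0.3]
 [ 1.2  1.4]
 [ 0.2 -0.2]
 [-0.3  0.6]
 [-0.1  0.1]
 [-0.8 -0.3]
 [-0.9  0.6]]
brush [ 0.39474299  0.25145597 -1.73050317] 7.610470208592535
[[-0.1  0. ]
 [ 0.9 -0.2]
 [ 0.6  0.9]
 [-0.1  0.8]
 [-0.8  1.2]
 [-0.1  1.8]
 [-1.6  0.6]
 [ 0.7  1.6]
 [-0.9 -1.9]
 [ 0.5 -1.3]
 [ 0.3 -0.6]]
plum T [0.614 0.208 0.07 ] 0.0675 -0.0239
plum T [0.597 0.186 0.07 ] 0.0673 0.0036
plum T [0.57 0.18 0.07] 0.0855 0.0251
plum S [0.612 0.207 0.07 ] 0.0681 -0.0221
plum S [0.595 0.183 0.07 ] 0.0671 0.0074
plum S [0.568 0.175 0.07 ] 0.0848 0.0298
marker [array([0.50300918, 0.31628776, 0.012     ]), array([0.39124055, 0.37170469, 0.012     ])]
```

View pics/s2.png

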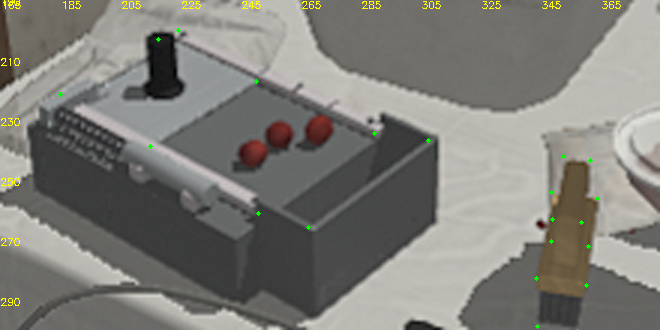

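View pics/t2.png

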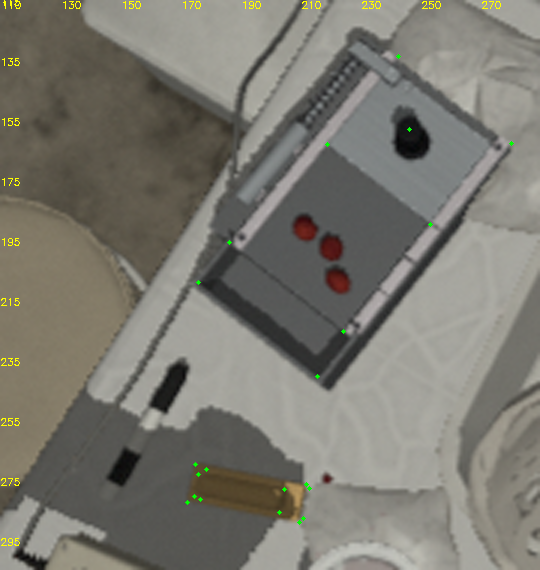

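```bash
cat >> h.py <<'E'
from scipy.spatial.transform import Rotation as Ro
def st():
    s=r.sense(); q=np.array(s["tcp_rot"]); M=Ro.from_quat(q[[1,2,3,0]]).as_matrix()
    print("t",s["time_s"],"tcp",np.round(s["tcp_pos"],4),"x",M[:,0].round(3),"ytool ang",np.round(np.arctan2(M[1,1],M[0,1]),4),"F",np.round(s["wrist_force"],2),"open",round(s["opening"],4),"j",np.round(s["joints"],3)); return s,M
def G(x,y,z=0,g=np.load("g.npy")):
    c,s=np.cos(g[2]),np.sin(g[2]); return np.array([g[0]+c*x-s*y,g[1]+s*x+c*y,z])
E
python3 - <<'E'
from h import *
s,M=st(); b=np.load("b.npy"); print(b, "jaw target", b[2]+np.pi/2, "shift",np.r_[b[:2],.062]-s["tcp_pos"])
print(G(.03,0),G(.112,0),G(-.045,0))
E
```

```text
t 0.4 tcp [0.2536 0.516  0.2422] x [-0. -0. -1.] ytool ang 1.114 F [ 0.04 -0.01 -0.58] open 0.0855 j [ 0.993  0.276  1.505 -0.     1.361 -0.121]
[ 0.39474299  0.25145597 -1.73050317] jaw target -0.1597068413054612 shift [ 0.14115499 -0.26454901 -0.18020475]
[0.62930641 0.16623622 0.        ] [0.5637988  0.21555917 0.        ] [0.68922191 0.12112378 0.        ]
```

Run:
```python
from h import *
T=r.capture("top");S=r.capture("scene")
def tri(a,b):
    A=[];B=[]
    for c,p in((T,a),(S,b)):
        o=ray(c,*p,0);q=ray(c,*p,.3);d=(q-o)/np.linalg.norm(q-o);P=np.eye(3)-np.outer(d,d);A.append(P);B.append(P@o)
    return np.linalg.lstsq(np.vstack(A),np.hstack(B),rcond=None)[0].round(3)
print("knob",tri((248,382),(462,150)))
print("base knob", tri((127,333),(438,319)), tri((141,341),(443,304)))
print("paperbowl rim L",tri((213,318),(370,242)))
for z in(0,.05): print(ray(T,110,300,z),ray(T,215,345,z),ray(T,250,370,z))
crop(T,"t3.png",100,260,200,150,4);crop(S,"s3.png",340,130,140,230,3)
```

```text
knob [0.183 0.098 0.236]
base knob [0.262 0.401 0.056] [0.245 0.365 0.059]
paperbowl rim L [0.33  0.19  0.065]
[0.3375689 0.4650014 0.       ] [0.23049761 0.19315457 0.        ] [0.1709957  0.10313024 0.        ]
[0.33962747 0.44888066 0.05      ] [0.23670627 0.18757064 0.05      ] [0.17951066 0.10103567 0.05      ]
```

View pics/t3.png

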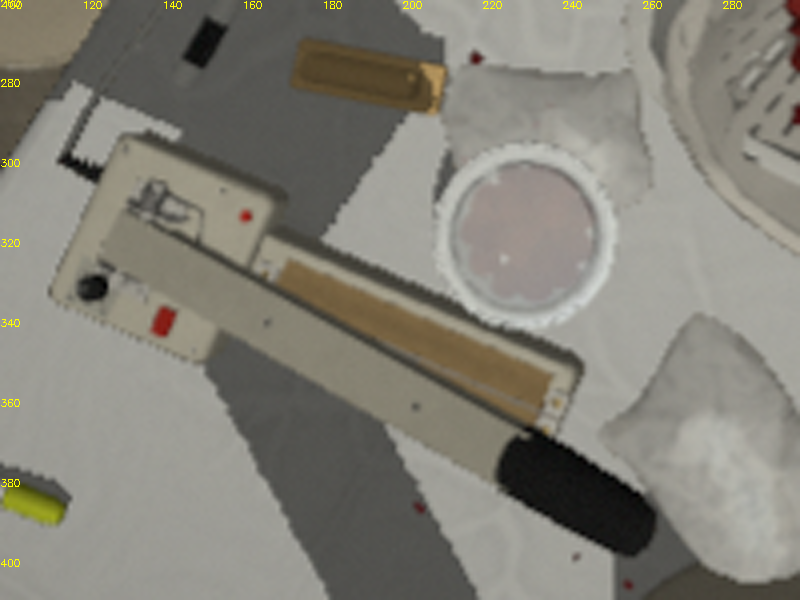

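View pics/s3.png

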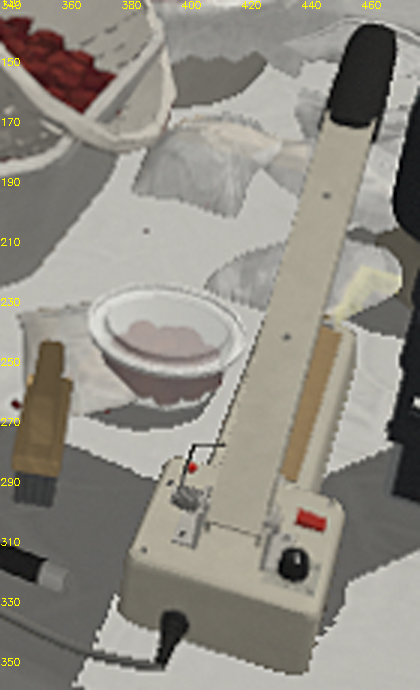

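Call:
servo_tool(plan=[[[0.014,-0.026,0],-0.13,-0.2],[[0.014,-0.026,0],-0.13,-0.2],[[0.014,-0.027,0],-0.13,-0.2],[[0.014,-0.027,-0.01],-0.13,-0.2],[[0.014,-0.027,-0.01],-0.13,-0.2],[[0.014,-0.027,-0.01],-0.13,-0.2],[[0.014,-0.027,-0.02],-0.13,-0.2],[[0.014,-0.027,-0.02],-0.13,-0.2],[[0.014,-0.026,-0.02],-0.13,-0.2],[[0.015,-0.025,-0.03],-0.104,-0.2]])

```text
time_s: 1.5
tcp_pos: [0.3962, 0.2505, 0.1228]
tcp_rot: [0.458, 0.541, 0.457, -0.538]
wrist_force: [0.4, 0.5, -0.0]
opening: 0.0516
```

Call:
servo_tool(plan=[[[0,0,0],0,-0.2],[[0,0,0],0,-0.2]])

```text
time_s: 1.7
tcp_pos: [0.3946, 0.2507, 0.1221]
tcp_rot: [-0.458, -0.538, -0.458, 0.539]
wrist_force: [0.6, 0.4, -0.1]
opening: 0.051
```

Run:
```python
from h import *
s,M=st(); b=np.load("b.npy"); print("turn", b[2]+np.pi/2-np.arctan2(M[1,1],M[0,1]), "shift",np.r_[b[:2],.060]-s["tcp_pos"])
T=r.capture("top");crop(T,"t4.png",130,230,120,100,6,proj(T,[s["tcp_pos"]]))
S=r.capture("scene");crop(S,"s4.png",290,200,120,120,5,proj(S,[s["tcp_pos"]]))
```

```text
t 1.7 tcp [0.3946 0.2507 0.1221] x [-0.001 -0.    -1.   ] ytool ang -0.161 F [ 0.61  0.45 -0.13] open 0.051 j [4.170e-01 2.220e-01 1.911e+00 1.000e-03 1.010e+00 5.770e-01]
turn 0.0012503281455875648 shift [ 0.00011889  0.00071856 -0.06206532]
```

View pics/t4.png

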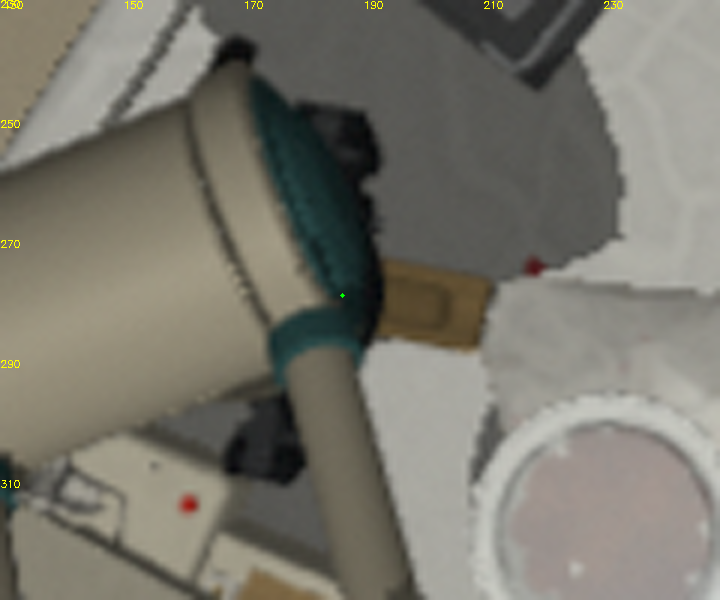

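View pics/s4.png

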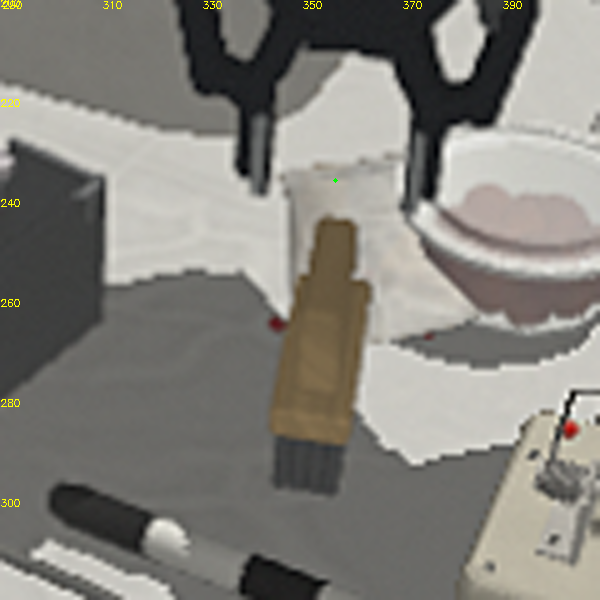

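The open jaws stand either side of the handle, at about (341,232) and (373,235) in the scene image, so I'll descend and grip.

Call:
servo_tool(plan=[[[0,0,-0.015],0,-0.2],[[0,0,-0.015],0,-0.2],[[0,0,-0.015],0,-0.2],[[0,0,-0.015],0,-0.2],[[0,0,0],0,-0.2],[[0,0,0],0,1],[[0,0,0],0,1],[[0,0,0],0,1],[[0,0,0],0,1],[[0,0,0],0,1]], force=50)

```text
time_s: 2.8
tcp_pos: [0.3957, 0.2519, 0.0635]
tcp_rot: [0.459, 0.54, 0.458, -0.537]
wrist_force: [-0.5, 2.0, 6.5]
opening: 0.017
```

Call:
servo_tool(plan=[[[0,0,0],0,1],[[0,0,0.02],0,1],[[0,0,0.03],0,1],[[0,0,0.03],0,1],[[0,0,0.03],0,1],[[0,0,0.02],0,1],[[0,0,0],0,1]])

```text
time_s: 3.5
tcp_pos: [0.3963, 0.2517, 0.195]
tcp_rot: [0.459, 0.541, 0.458, -0.536]
wrist_force: [0.0, -0.2, -1.9]
opening: 0.0177
```

Run:
```python
from h import *
s,M=st()
S=r.capture("scene");crop(S,"s5.png",270,140,160,140,5)
print("to",G(.028,0)-s["tcp_pos"])
```

```text
t 3.5 tcp [0.3963 0.2517 0.195 ] x [ 0.006  0.002 -1.   ] ytool ang -0.16 F [ 0.04 -0.18 -1.85] open 0.0177 j [ 0.418  0.148  1.8   -0.     1.188  0.578]
to [ 0.23461015 -0.08668712 -0.19502784]
```

View pics/s5.png

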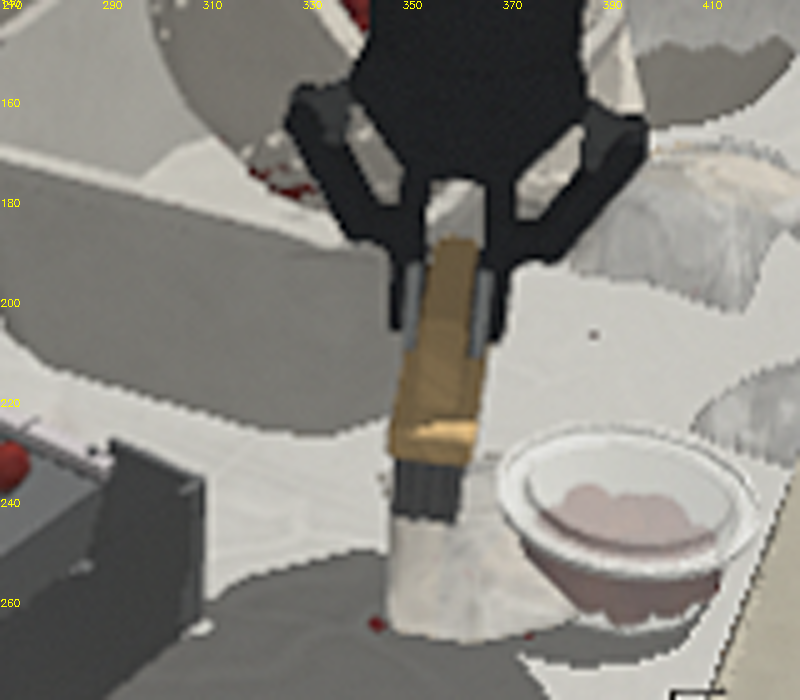

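The brush is gripped, hanging at about (353,225). Next I'll carry it over the gate.

Call:
servo_tool(plan=[[[0.02,-0.007,0],-0.05,1],[[0.026,-0.01,0],-0.055,1],[[0.026,-0.01,0],-0.055,1],[[0.026,-0.01,0],-0.055,1],[[0.026,-0.01,0],-0.055,1],[[0.026,-0.01,0],-0.055,1],[[0.026,-0.01,0],-0.055,1],[[0.026,-0.009,0],-0.055,1],[[0.022,-0.007,0],-0.05,1],[[0.011,-0.004,0],0,1]])

```text
time_s: 4.55
tcp_pos: [0.6304, 0.163, 0.1895]
tcp_rot: [-0.315, -0.632, -0.316, 0.634]
wrist_force: [-0.8, 0.1, -1.4]
opening: 0.0171
```

Call:
servo_tool(plan=[[[0,0,0],0,1],[[0,0,0],0,1],[[0,0,0],0,1]])

```text
time_s: 4.85
tcp_pos: [0.6281, 0.1646, 0.192]
tcp_rot: [-0.316, -0.632, -0.316, 0.633]
wrist_force: [0.5, -0.3, -1.4]
opening: 0.0171
```

Run:
```python
from h import *
s,M=st()
S=r.capture("scene");crop(S,"s6.png",165,140,160,150,5)
T=r.capture("top");crop(T,"t6.png",150,110,160,130,5)
print("to",G(.028,0)-s["tcp_pos"])
```

```text
t 4.85 tcp [0.6281 0.1646 0.192 ] x [-0.002  0.    -1.   ] ytool ang -0.6439 F [ 0.51 -0.26 -1.42] open 0.0171 j [0.149 0.417 1.415 0.    1.311 0.793]
to [ 0.00277595  0.00044989 -0.19197089]
```

View pics/s6.png

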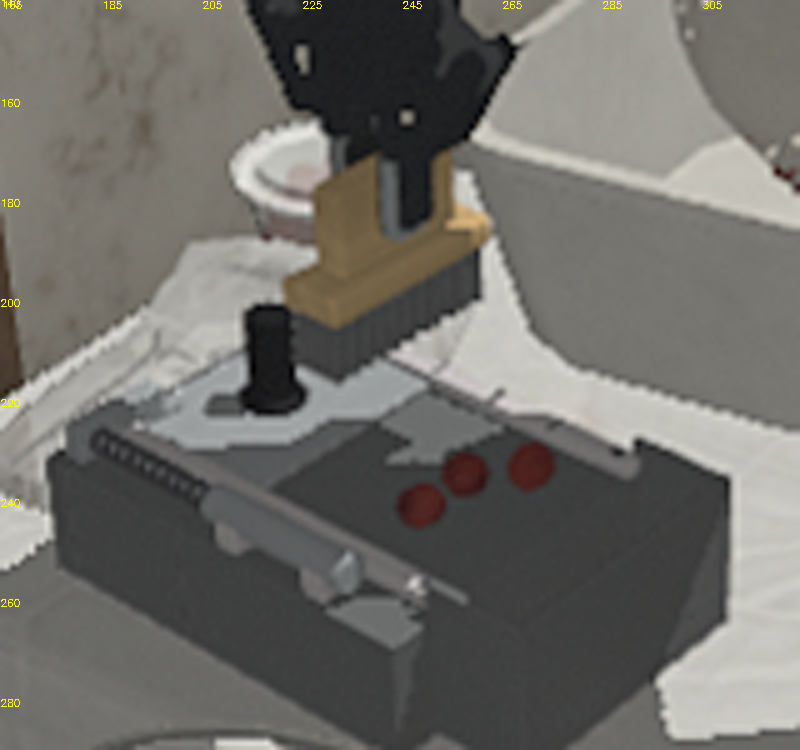

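View pics/t6.png

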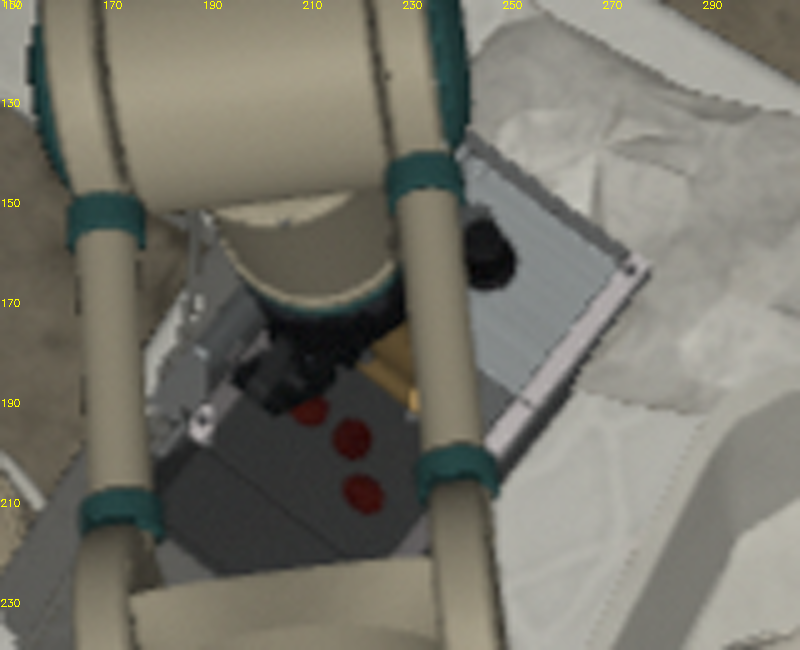

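The brush hangs upright over the bed, behind the plums. I'll check where it sits in the grip with a projected model.

```bash
cat >> h.py <<'E'
def brushpts(o,yaw):
    c,s=np.cos(yaw),np.sin(yaw); L=[]
    for hx,hy,z in((.045,.013,0),(.047,.016,.042),(.047,.016,.028),(.035,.009,.082)):
        for a in(-1,1):
            for b in(-1,1):
                L.append(np.array(o)+[c*a*hx-s*b*hy,s*a*hx+c*b*hy,z])
    return L
E
python3 - <<'E'
from h import *
s,M=st(); p=np.array(s["tcp_pos"])
S=r.capture("scene");crop(S,"s7.png",195,150,100,80,8,proj(S,brushpts(p-[0,0,.0635],-.6439-np.pi/2)))
E
```

```text
t 4.95 tcp [0.6286 0.1646 0.1925] x [-0.  0. -1.] ytool ang -0.6439 F [-0.49  0.85 -1.36] open 0.017 j [0.149 0.417 1.414 0.    1.311 0.793]
```

View pics/s7.png

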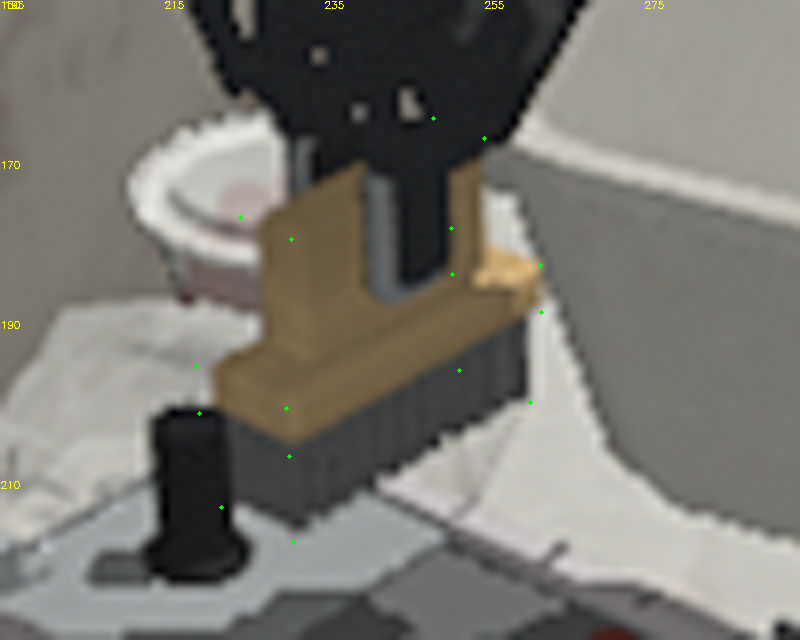

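Call:
servo_tool(plan=[[[0.002,0,-0.012],0,1],[[0,0,-0.012],0,1],[[0,0,-0.012],0,1],[[0,0,-0.012],0,1],[[0,0,-0.01],0,1],[[0,0,-0.004],0,1],[[0,0,0],0,1],[[0,0,0],0,1]])

```text
time_s: 5.8
tcp_pos: [0.632, 0.1641, 0.1306]
tcp_rot: [0.316, 0.633, 0.316, -0.632]
wrist_force: [0.1, -0.4, -0.9]
opening: 0.0174
```

Run:
```python
from h import *
s,M=st(); p=np.array(s["tcp_pos"])
S=r.capture("scene");crop(S,"s8.png",190,170,110,90,7)
```

```text
t 5.8 tcp [0.632  0.1641 0.1306] x [ 0.001  0.    -1.   ] ytool ang -0.6451 F [ 0.1  -0.39 -0.92] open 0.0174 j [ 0.148  0.465  1.495 -0.     1.181  0.793]
```

View pics/s8.png

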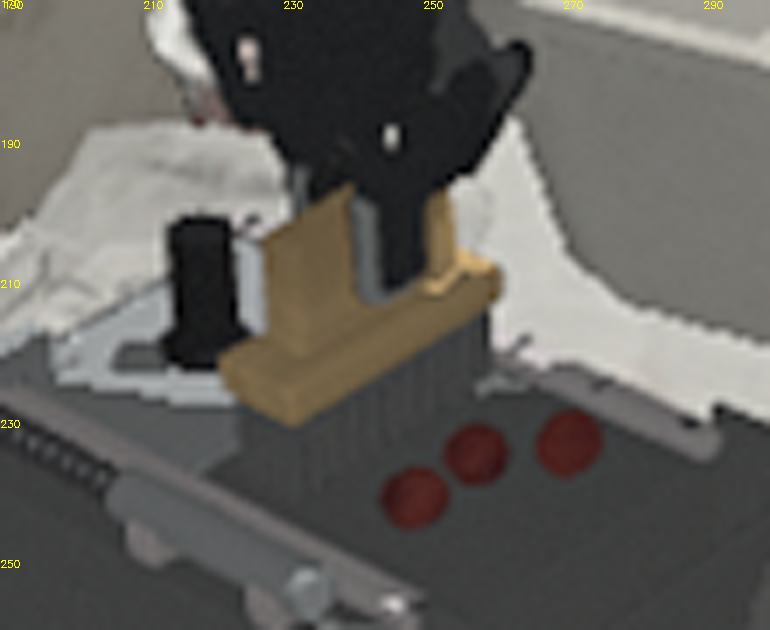

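Call:
servo_tool(plan=[[[0,0,-0.002],0,1],[[0,0,-0.001],0,1],[[0,0,0],0,1],[[0,0,0],0,1]])

```text
time_s: 6.25
tcp_pos: [0.6317, 0.1641, 0.1274]
tcp_rot: [0.316, 0.633, 0.316, -0.633]
wrist_force: [-0.0, 0.2, -1.4]
opening: 0.0174
```

Call:
servo_tool(plan=[[[0,0,-0.002],0,1],[[0,0,0],0,1],[[0,0,0],0,1]])

```text
time_s: 6.55
tcp_pos: [0.6316, 0.1641, 0.1252]
tcp_rot: [-0.316, -0.633, -0.316, 0.633]
wrist_force: [-0.4, 0.3, -0.1]
opening: 0.017
```

Call:
servo_tool(plan=[[[0,0,-0.001],0,1],[[0,0,0],0,1],[[0,0,0],0,1]])

```text
time_s: 6.85
tcp_pos: [0.6316, 0.1641, 0.1243]
tcp_rot: [-0.316, -0.633, -0.316, 0.633]
wrist_force: [-0.8, 0.2, -1.1]
opening: 0.0175
```

Call:
servo_tool(plan=[[[-0.0024,0.0018,0],0,1],[[-0.004,0.003,0],0,1],[[-0.004,0.003,0],0,1],[[-0.004,0.003,0],0,1],[[-0.004,0.003,0],0,1],[[-0.004,0.003,0],0,1],[[-0.004,0.003,0],0,1],[[-0.004,0.003,0],0,1],[[-0.004,0.003,0],0,1],[[-0.004,0.003,0],0,1]])

```text
time_s: 7.85
tcp_pos: [0.593, 0.1931, 0.1244]
tcp_rot: [0.316, 0.633, 0.316, -0.633]
wrist_force: [0.2, 0.1, -1.0]
opening: 0.0171
```

Run:
```python
from h import *
s,M=st(); print(G(.112,0)-s["tcp_pos"])
S=r.capture("scene");crop(S,"s9.png",200,170,120,100,6)
```

```text
t 7.85 tcp [0.593  0.1931 0.1244] x [ 0. -0. -1.] ytool ang -0.645 F [ 0.18  0.14 -1.  ] open 0.0171 j [ 0.203  0.43   1.573 -0.     1.138  0.848]
[-0.02920959  0.02247658 -0.12436805]
```

View pics/s9.png

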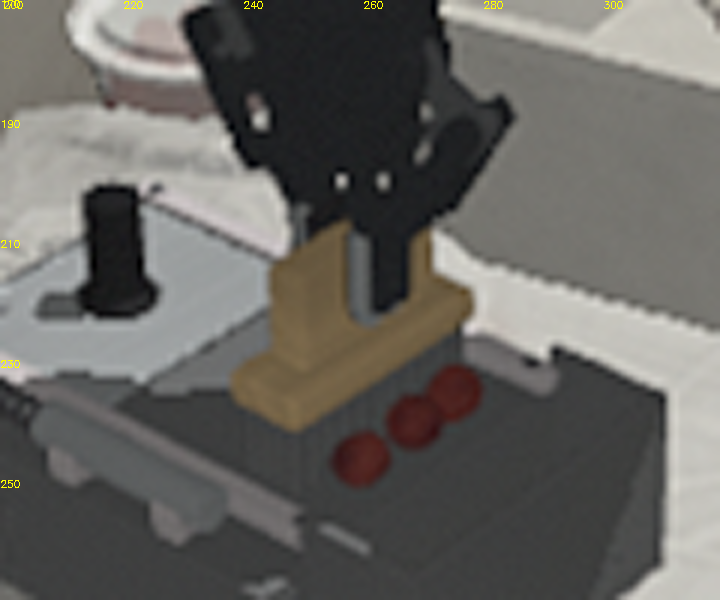

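The brush is pushing all three plums ahead of it, at about (260,246), (268,239) and (275,234). I'll keep sweeping.

Call:
servo_tool(plan=[[[-0.004,0.003,0],0,1],[[-0.004,0.003,0],0,1],[[-0.004,0.003,0],0,1],[[-0.004,0.003,0],0,1],[[-0.004,0.003,0],0,1],[[-0.004,0.003,0],0,1],[[-0.004,0.003,0],0,1],[[-0.0024,0.0018,0],0,1],[[0,0,0],0,1],[[0,0,0],0,1]])

```text
time_s: 8.9
tcp_pos: [0.5629, 0.2157, 0.1244]
tcp_rot: [0.316, 0.633, 0.316, -0.633]
wrist_force: [0.2, -0.2, -0.9]
opening: 0.0173
```

Run:
```python
from h import *
s,M=st(); print(G(.112,0)-s["tcp_pos"])
S=r.capture("scene");crop(S,"s10.png",200,170,120,100,6)
T=r.capture("top");crop(T,"t10.png",150,130,120,120,5)
```

```text
t 8.9 tcp [0.5629 0.2157 0.1244] x [ 0. -0. -1.] ytool ang -0.6448 F [ 0.19 -0.2  -0.9 ] open 0.0173 j [ 0.251  0.402  1.621 -0.     1.118  0.896]
[ 0.00086387 -0.0001255  -0.1243741 ]
```

View pics/s10.png

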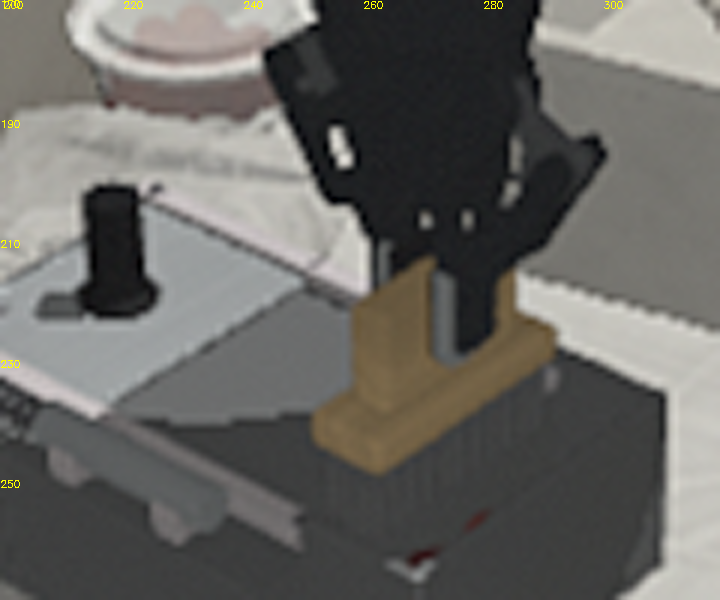

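View pics/t10.png

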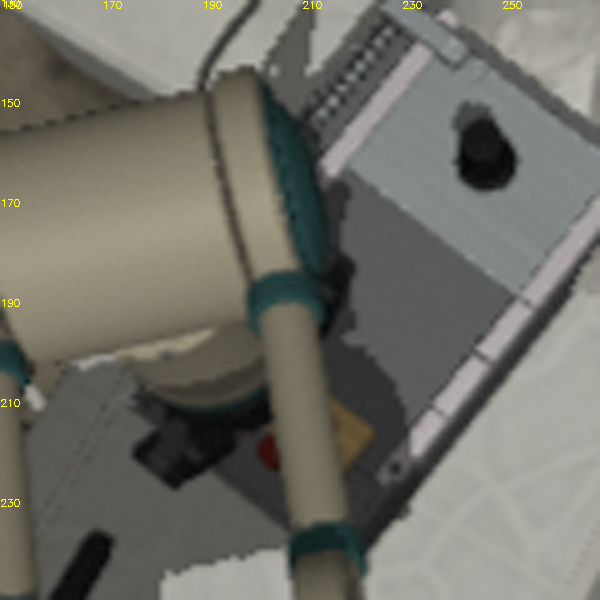

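Call:
servo_tool(plan=[[[0,0,0.01],0,1],[[0,0,0.02],0,1],[[0,0,0.03],0,1],[[-0.02,0,0.02],0,1],[[-0.04,0,0],0,1],[[-0.04,0.01,0],0.08,1],[[-0.04,0.01,0],0.1,1],[[-0.02,0.01,0],0.1,1],[[0,0,0],0.1,1],[[0,0,0],0.1,1]])

```text
time_s: 10.0
tcp_pos: [0.4023, 0.246, 0.2055]
tcp_rot: [0.459, 0.539, 0.458, -0.538]
wrist_force: [0.9, -0.0, -0.9]
opening: 0.017
```

Run:
```python
from h import *
s,M=st(); 
S=r.capture("scene");crop(S,"s11.png",165,170,160,130,5)
T=r.capture("top");crop(T,"t11.png",150,130,120,120,5)
```

```text
t 10.0 tcp [0.4023 0.246  0.2055] x [ 0.002  0.001 -1.   ] ytool ang -0.1597 F [ 0.88 -0.01 -0.92] open 0.017 j [ 0.401  0.145  1.776 -0.     1.219  0.561]
```

View pics/s11.png

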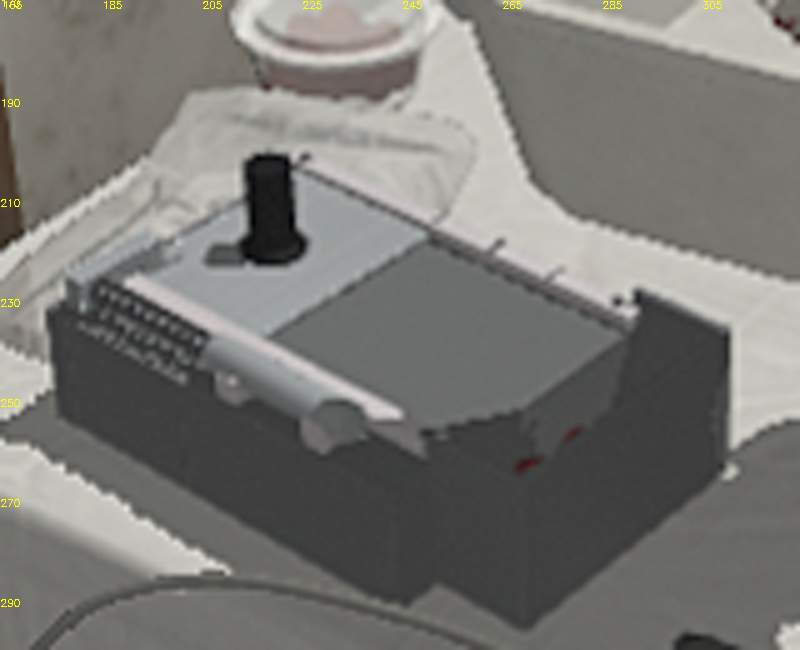

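View pics/t11.png

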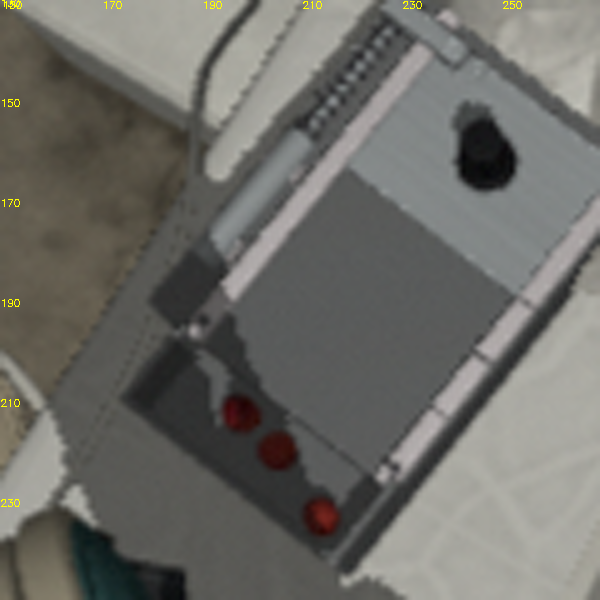

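All three plums lie in the trough, at top-view pixels (195,212), (203,220) and (212,233). The bed is empty and the shutter is shut. I'll set the brush back near where it started.

Call:
servo_tool(plan=[[[-0.007,0.005,-0.01],0,1],[[0,0,-0.025],0,1],[[0,0,-0.025],0,1],[[0,0,-0.025],0,1],[[0,0,-0.025],0,1],[[0,0,-0.015],0,1],[[0,0,-0.008],0,1],[[0,0,0],0,1],[[0,0,0],0,1]])

```text
time_s: 11.0
tcp_pos: [0.3962, 0.2509, 0.0717]
tcp_rot: [0.457, 0.54, 0.457, -0.539]
wrist_force: [-0.3, 0.6, -0.4]
opening: 0.0173
```

Run:
```python
from h import *
s,M=st(); 
S=r.capture("scene");crop(S,"s12.png",290,200,120,110,6)
```

```text
t 11.0 tcp [0.3962 0.2509 0.0717] x [ 0.001  0.    -1.   ] ytool ang -0.1656 F [-0.35  0.63 -0.37] open 0.0173 j [0.416 0.287 1.977 0.    0.877 0.582]
```

View pics/s12.png

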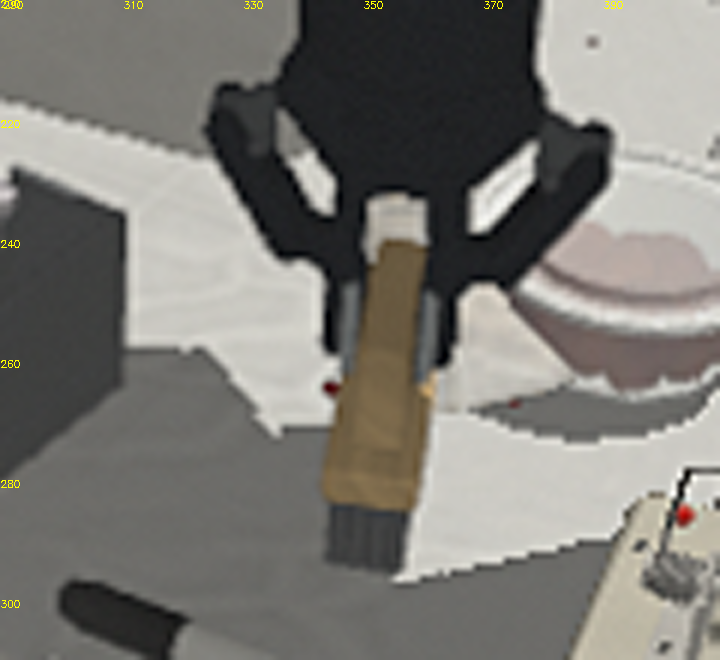

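Call:
servo_tool(plan=[[[0,0,-0.005],0,1],[[0,0,-0.002],0,1],[[0,0,0],0,1],[[0,0,0],0,1]])

```text
time_s: 11.45
tcp_pos: [0.3959, 0.2507, 0.0644]
tcp_rot: [0.457, 0.54, 0.457, -0.539]
wrist_force: [1.3, 0.2, -1.3]
opening: 0.017
```

Call:
servo_tool(plan=[[[0,0,-0.001],0,1],[[0,0,-0.001],0,1],[[0,0,0],0,1]])

```text
time_s: 11.75
tcp_pos: [0.3961, 0.2507, 0.0636]
tcp_rot: [0.457, 0.54, 0.457, -0.539]
wrist_force: [-2.1, -2.2, 9.4]
opening: 0.017
```

The brush is in contact with the table, so I'll release it and retreat upward.

Call:
servo_tool(plan=[[[0,0,0.001],0,-0.2],[[0,0,0],0,-0.2],[[0,0,0],0,-0.2],[[0,0,0],0,-0.2],[[0,0,0.02],0,-0.2],[[0,0,0.03],0,-0.2],[[0,0,0.04],0,-0.2],[[0,0,0.04],0,-0.2]])

```text
time_s: 12.55
tcp_pos: [0.3953, 0.2504, 0.1942]
tcp_rot: [-0.457, -0.539, -0.457, 0.54]
wrist_force: [1.1, 0.2, -0.2]
opening: 0.0511
```

Run:
```python
from h import *
s,M=st(); 
S=r.capture("scene");crop(S,"s13.png",290,200,120,110,5)
p=G(-.045,0); print(p-s["tcp_pos"], np.load("g.npy")[2]+np.pi)
```

```text
t 12.55 tcp [0.3953 0.2504 0.1942] x [-0.001 -0.001 -1.   ] ytool ang -0.1651 F [ 1.1   0.2  -0.17] open 0.0511 j [ 0.416  0.15   1.799 -0.     1.194  0.581]
[ 0.29388152 -0.12930525 -0.19419056] -0.6453765873225459
```

View pics/s13.png

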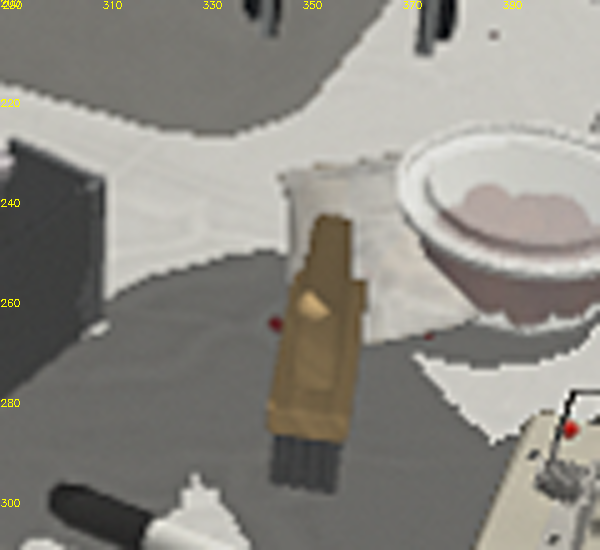

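The brush stands on the table at about (352,265), released and clear of the gate. Next I'll go to the post.

Call:
servo_tool(plan=[[[0.02,-0.009,0],-0.05,-0.2],[[0.03,-0.013,0],-0.05,-0.2],[[0.033,-0.015,0],-0.05,-0.2],[[0.033,-0.015,0],-0.05,-0.2],[[0.033,-0.015,0],-0.05,-0.2],[[0.033,-0.015,0],-0.05,-0.2],[[0.033,-0.015,0],-0.05,-0.2],[[0.033,-0.015,0],-0.05,-0.2],[[0.03,-0.013,0],-0.05,-0.2],[[0.016,-0.004,0],-0.03,-0.2]])

```text
time_s: 13.6
tcp_pos: [0.6923, 0.1197, 0.192]
tcp_rot: [0.315, 0.633, 0.314, -0.633]
wrist_force: [-0.5, 0.4, 1.1]
opening: 0.0512
```

Call:
servo_tool(plan=[[[0,0,-0.02],0,-0.2],[[0,0,-0.02],0,-0.2],[[0,0,-0.01],0,-0.2],[[0,0,0],0,-0.2],[[0,0,0],0,-0.2]])

```text
time_s: 14.1
tcp_pos: [0.69, 0.1218, 0.1436]
tcp_rot: [0.316, 0.633, 0.316, -0.633]
wrist_force: [0.1, 0.4, -0.5]
opening: 0.0509
```

Run:
```python
from h import *
s,M=st(); 
S=r.capture("scene");crop(S,"s14.png",170,150,120,110,6,proj(S,[G(-.045,0,.09),s["tcp_pos"]]))
T=r.capture("top");crop(T,"t14.png",190,110,110,90,6)
p=G(-.045,0); print(p-s["tcp_pos"])
```

```text
t 14.1 tcp [0.69   0.1218 0.1436] x [ 0. -0. -1.] ytool ang -0.6449 F [ 0.11  0.42 -0.5 ] open 0.0509 j [ 0.076  0.522  1.357 -0.     1.262  0.72 ]
[-0.00080836 -0.00065598 -0.14357483]
```

View pics/s14.png

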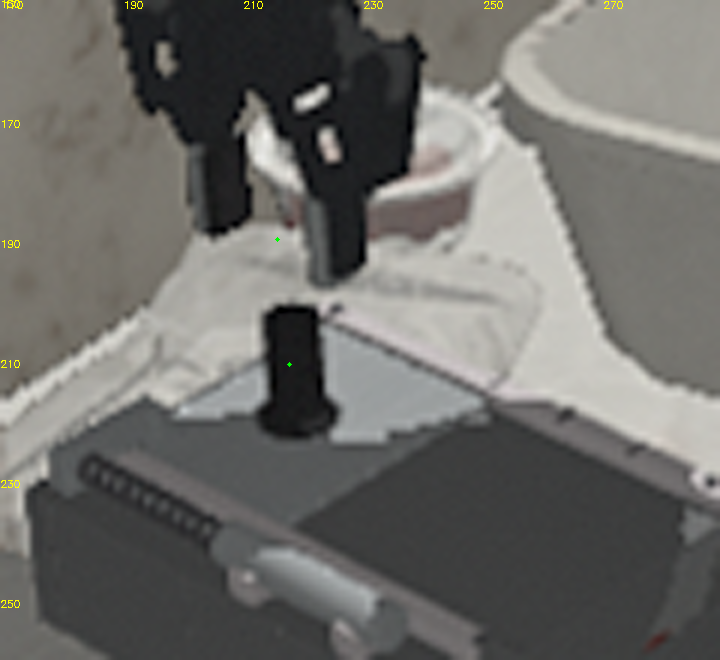

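View pics/t14.png

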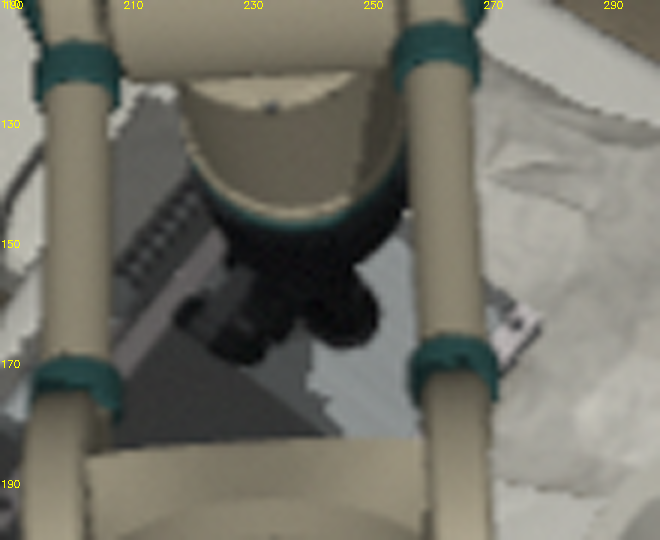

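The jaws straddle the post, so I'll descend and close.

Call:
servo_tool(plan=[[[-0.001,-0.001,-0.015],0,-0.2],[[0,0,-0.015],0,-0.2],[[0,0,-0.015],0,-0.2],[[0,0,-0.01],0,-0.2],[[0,0,0],0,-0.2],[[0,0,0],0,1],[[0,0,0],0,1],[[0,0,0],0,1],[[0,0,0],0,1],[[0,0,0],0,1]], force=60)

```text
time_s: 15.2
tcp_pos: [0.6896, 0.1208, 0.0897]
tcp_rot: [0.316, 0.634, 0.315, -0.632]
wrist_force: [-1.0, 0.5, 5.8]
opening: 0.0201
```

Run:
```python
from h import *
s,M=st(); 
S=r.capture("scene");crop(S,"s15.png",170,150,120,110,6)
print(G(-.045,0)-s["tcp_pos"],G(-.01,0)-s["tcp_pos"])
```

```text
t 15.2 tcp [0.6896 0.1208 0.0897] x [ 0.002  0.    -1.   ] ytool ang -0.645 F [-1.01  0.54  5.82] open 0.0201 j [0.074 0.562 1.427 0.    1.15  0.719]
[-0.00038308  0.00034108 -0.08972331] [-0.02834364  0.02139356 -0.08972331]
```

View pics/s15.png

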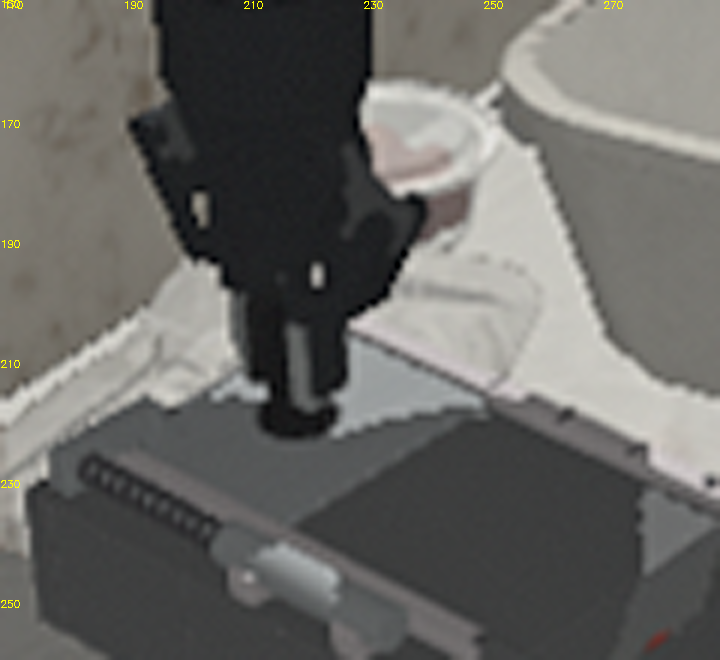

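The post is gripped, with an opening of 20 mm. I'll slide it open.

Call:
servo_tool(plan=[[[-0.0032,0.0024,0],0,1],[[-0.0032,0.0024,0],0,1],[[-0.0032,0.0024,0],0,1],[[-0.0032,0.0024,0],0,1],[[-0.0032,0.0024,0],0,1],[[-0.0032,0.0024,0],0,1],[[-0.0032,0.0024,0],0,1],[[-0.0032,0.0024,0],0,1],[[-0.0024,0.0018,0],0,1],[[0,0,0],0,1]])

```text
time_s: 16.25
tcp_pos: [0.663, 0.1407, 0.0897]
tcp_rot: [0.317, 0.634, 0.314, -0.631]
wrist_force: [3.2, -4.1, 5.5]
opening: 0.0205
```

Call:
servo_tool(plan=[[[0,0,0],0,1],[[0,0,0],0,1],[[0,0,0],0,1]])

```text
time_s: 16.55
tcp_pos: [0.6632, 0.1405, 0.0897]
tcp_rot: [0.317, 0.634, 0.314, -0.631]
wrist_force: [4.3, -3.7, 5.6]
opening: 0.0205
```

Run:
```python
from h import *
s,M=st(); 
S=r.capture("scene");crop(S,"s16.png",170,170,150,110,5,proj(S,[G(.028,.055,.064),G(.042,.055,.064)]))
T=r.capture("top");crop(T,"t16.png",150,130,120,120,5)
crop(S,"s16b.png",290,200,120,120,4)
print(G(-.01,0)-s["tcp_pos"])
```

```text
t 16.55 tcp [0.6632 0.1405 0.0897] x [ 0.006 -0.002 -1.   ] ytool ang -0.6448 F [ 4.33 -3.7   5.61] open 0.0205 j [ 0.107  0.531  1.487 -0.003  1.118  0.753]
[-0.00194526  0.00170388 -0.08971216]
```

View pics/s16.png

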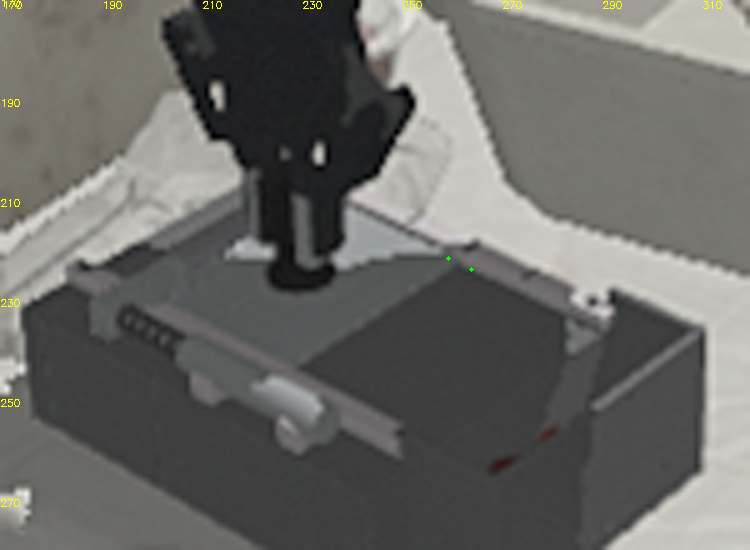

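View pics/t16.png

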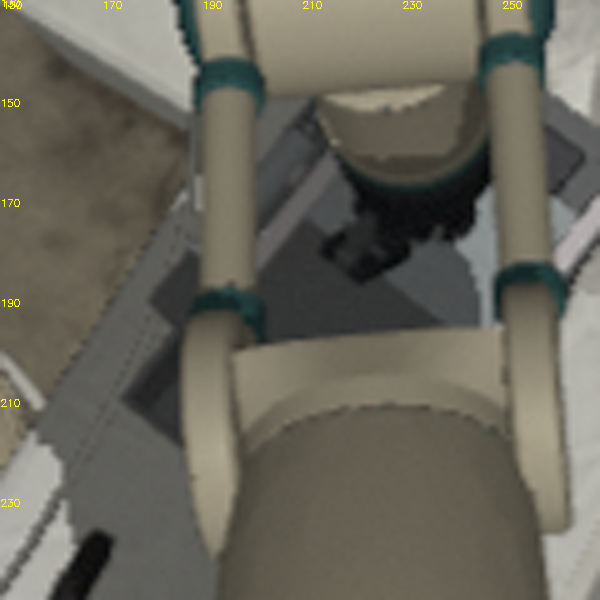

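View pics/s16b.png

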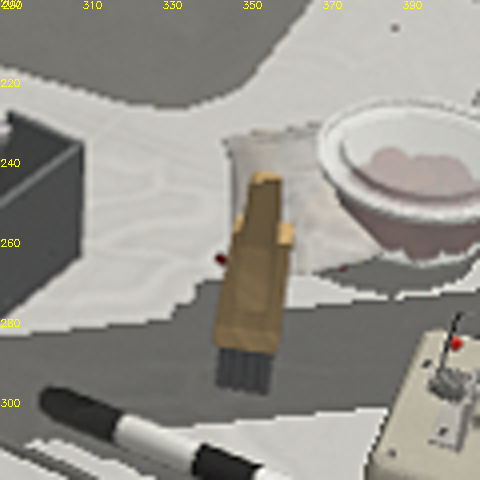

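The front edge meets the rail at about (261,222) in the scene image, roughly 31 to 33 mm of travel. I'll nudge it 2 to 3 mm further.

Call:
servo_tool(plan=[[[-0.0016,0.0012,0],0,1],[[-0.0008,0.0006,0],0,1],[[0,0,0],0,1],[[0,0,0],0,1],[[0,0,0],0,1],[[0,0,0],0,1]])

```text
time_s: 17.25
tcp_pos: [0.6609, 0.1422, 0.0897]
tcp_rot: [0.317, 0.634, 0.314, -0.631]
wrist_force: [4.6, -4.6, 5.7]
opening: 0.0199
```

Run:
```python
from h import *
s,M=st(); 
S=r.capture("scene");crop(S,"s17.png",235,200,60,50,12,proj(S,[G(.028,.055,.064),G(.035,.055,.064),G(.042,.055,.064)]))
cv2.imwrite("pics/s17f.png",S["frame"])
print(G(-.01,0)-s["tcp_pos"])
```

```text
t 17.25 tcp [0.6609 0.1422 0.0897] x [ 0.006 -0.002 -1.   ] ytool ang -0.6448 F [ 4.62 -4.55  5.73] open 0.0199 j [ 0.11   0.529  1.492 -0.003  1.116  0.757]
[ 3.30201062e-04  2.26860737e-05 -8.97350266e-02]
```

View pics/s17.png

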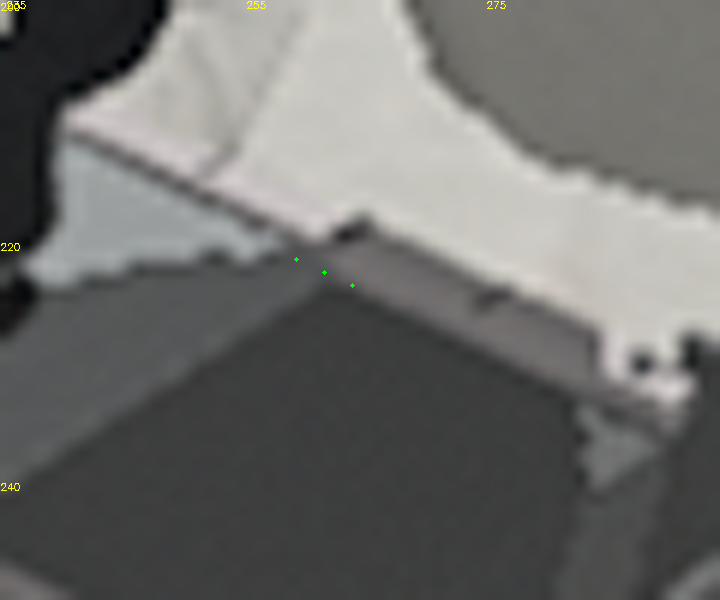

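View pics/s17f.png

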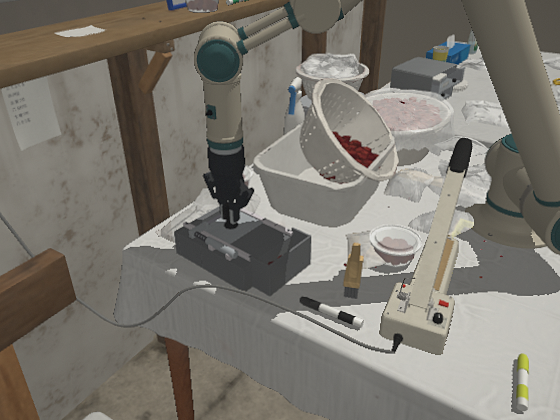

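The shutter's front edge meets the rail within about a pixel of the 35 mm point, near the middle mark. The brush and marker haven't moved, so I'm handing in.

Run:
```python
from workcell import r
print(r.hand_in())
```

```text
the job is handed in; nothing more can be done
None
```

I swept the three plums into the catch trough with the brush while the shutter was shut, then set the brush back on the table near its starting place. After that I gripped the shutter by its post, slid it open to half travel and handed in still holding it there. The whole job took about 17 s of the 51 s allowed, and the hand-in reported no verdict.

- **Plums:** all three showed in the trough, with the bed empty, in the top view after the sweep. Afterwards the arm hid the trough from above, and the scene view showed only two of them, in the same place as before.
- **Shutter:** the front edge was within about a pixel (roughly 2 mm) of the middle mark. The tool position also put it at about 35 mm of travel.
- **Hold:** the wrist force along the channel was about 6.4 N, close to the spring's 6 N at half travel. There was also a steady upward force of about 5.7 N from closing on the post.
- **Brush and other things:** the brush stood still on its bristles, clear of the gate and out of the gripper. The marker showed no movement; I did not check the cup or the tape roll separately, but the arm never went near them.

One measurement disagreed: the brush held in the gripper looked 2 to 5 mm off my projected model in the scene view. I lowered it in small steps while watching the wrist force, and it had no effect on the sweep.

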